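Hang the drainers to dry and set the dryer

ROBOT

A 6-joint arm with a two-finger parallel gripper is mounted at the origin on a cart in front of the work surface, level with it; the furniture and walls round the work are solid. World frame = base frame: x ahead of the robot, y to its left, z up, the work surface at z = 0. Lengths are in m, angles in rad, forces in N, time in s.
With the tool pointing down it reaches from about 0.3 to 0.875 m from the base axis. Payload 6.4 kg.
Tool frame: the origin (TCP) lies midway between the tips of the shut fingers; the grasp point (between the pads) lies 19 mm behind it; x points along the fingers, y is the direction in which the jaws open and shut, and the axes are right-handed (so a half turn about x gives the same grasp; the last joint's range is limited). The gripper opens to 85 mm and grips with 20 to 120 N. Pads are 22 mm wide; open, the fingers measure 114 mm over their backs; the gripper's body (76 mm by 85 mm) begins 54 mm behind the grasp point. The pads swing forward as they close: fully open they stand 13 mm farther back than shut.
Start: joints at [1.003, 0.181, 1.607, -0, 1.354, -0.206], TCP at [0.204, 0.538, 0.231] pointing down, gripper open.
Joint ranges: [-2.99, 2.99], [-0.89, 2.07], [0.3, 2.58], [-1.14, 4.28], [0, 2.63], [-3.12, 3.12]. Speed limits (rad/s): [2.57, 2.57, 3.01, 3.14, 3.14, 3.14].

INTERFACE

Orientations are given as a unit quaternion [w, x, y, z].
In Python, from bench import ctrl gives the robot as it stands.
- The arm moves only by the tool step_arm, never from a script. Its argument "motion" is a list of rows, each a list of 7 numbers: the shift along the tool's x, y, z in mm, then the turn, a rotation vector about the tool's x, y, z in degrees, then the closure in counts, from 0 (fully open) to 255 (shut). In form: [[tx, ty, tz, rx, ry, rz, hand], ...]. A call has 1 to 10 rows; each row is the pose to reach, as a shift and turn from the pose commanded when the call began, along the tool's axes at that moment; what a row does not reach only later rows make up. A row lasts 1/8 s, in which the tool goes at most 62.5 mm and 10.7 degrees, less where a joint would pass 70% of its speed; a pose out of reach is approached as far as the arm can. A call with a gripper value outside its range is refused whole. The fingers move at their own pace and stop on an object; the grip force is fixed at half the most. Time passes only in rows, so rows that repeat a pose let the fingers close. It gives the time, the measured TCP pose, the force and the opening at its end, in the units of the state.
- ctrl.get_obs(): the state, without advancing time (a new reading comes with each control period).
- ctrl.camera(name): name is "side" or "top"; returns (picture, depth): 480x640x3 uint8, red, green, blue; 480x640 float32, m along the optical axis (not along the pixel's ray), 0 where there is no reading.
- ctrl.camera_info(name): a dict with "fx", "fy", "cx", "cy" (pixels), "T" (4x4, takes a point from camera to world coordinates). Camera axes: x right, y down, z forward; pixel columns grow to the right and rows downward; lengths in m; the calibration is good to about 2 mm. A picture is of the moment at which its call begins. camera_info takes no time and is no camera call.
- ctrl.hand_in(): hands the job in, once; it reports no verdict.
The state is a dict: "time_s": time; "q": joint angles; "dq": joint speeds; "joint_efforts": joint torques, N m; "eef_pos": TCP position; "eef_rot": TCP orientation; "wrist_force": force on the tool from outside, world axes, zero at the start; "torque": the same for the moment, N m; "opening": opening from 0.0 (shut) to 1.0 (fully open).
Only numpy, scipy, OpenCV 4.12 (cv2) and the standard library are available. Lean on these libraries where they do the work, as an engineer would, in place of code of your own. Each camera call takes 0.05 s, during which the arm holds its last target. There are 200 camera calls.

TASK

Hang the washed hand drainers that stand about the counter (three or four of them) on the one hook of the drying stand by the slots in their handles, the largest first and each smaller one in front of it, open side outward, slid well back so that they nest into one another. Once all are hanging, turn the stand's dial back to position 3, three clicks on from off. Leave the other things on the counter where they are.

Things in the scene. Friction and masses are not known exactly. Their poses are not given: they have to be found in the camera images.
- stand: drying stand, fixed: grey post on a low steel drip tray (200 x 170 x 18 mm), one steel hook, and a grey dial console on its right (-y) side, 104 mm wide, 100 mm long, 42 mm high. Origin: centre of the tray's underside, on the worktop; x points away from the robot along the hook to the post, y left, z up; turned up to 0.2 rad
- hook (a point): hook root: centre of the round rod where it leaves the post's front face, 70 mm behind the stand's origin, 215 mm up; axes as the stand's. The rod is 10 mm thick, runs level along the stand's -x for 180 mm, then turns up at 45 degrees; its tip ends 197 mm from the root, 17 mm above the rod's axis. Post 50 mm wide, 245 mm high
- dial (a joint): dial angle, rad, grows clockwise seen from above: 0 (off, end stop, at the long white tick) to 3.67 (position 7). Sprung detents every 0.524 (30 degrees) pull it to the nearest; position 3 is 1.571. Turning takes about 0.1 N m. Starts at position 5, 6 or 7. The white line on one end of its grip bar is the pointer: it points 1.833 - angle (counter-clockwise) from the stand's +x
- dial_grip (a point): on the dial's upright axis, 28 mm above the console top, 9 mm below the top of its grip bar (46 mm long, 13 mm wide, 30 mm tall, on a disc 48 mm across)
- drainer_a: largest hand drainer, steel: pan with perforated back, 132 mm wide (y), 112 tall (z), 64 deep (x), open in front (-x), 4 mm walls, standing on its weighted bottom wall. On its top wall stands a flat strap handle, 36 mm wide (y), 8 thick (x), 3 mm behind the origin, up to 184 mm above the underside. Origin: centre of underside; x to its back, z up. May be absent
- slot_a (a point): centre of the hanging slot through the strap of drainer_a (24 mm wide, 34 mm tall, 6 mm of strap on each side, 16 mm above), 151 mm above the underside; the pan's centre is 95 mm below it in every size; axes as the drainer's
- drainer_b: second largest hand drainer, steel: pan with perforated back, 108 mm wide (y), 90 tall (z), 64 deep (x), open in front (-x), 4 mm walls, standing on its weighted bottom wall. On its top wall stands a flat strap handle, 36 mm wide (y), 8 thick (x), 3 mm behind the origin, up to 173 mm above the underside. Origin: centre of underside; x to its back, z up. May be absent
- slot_b (a point): centre of the hanging slot through the strap of drainer_b (24 mm wide, 34 mm tall, 6 mm of strap on each side, 16 mm above), 140 mm above the underside; the pan's centre is 95 mm below it in every size; axes as the drainer's
- drainer_c: third largest hand drainer, steel: pan with perforated back, 84 mm wide (y), 68 tall (z), 64 deep (x), open in front (-x), 4 mm walls, standing on its weighted bottom wall. On its top wall stands a flat strap handle, 36 mm wide (y), 8 thick (x), 3 mm behind the origin, up to 162 mm above the underside. Origin: centre of underside; x to its back, z up. May be absent
- slot_c (a point): centre of the hanging slot through the strap of drainer_c (24 mm wide, 34 mm tall, 6 mm of strap on each side, 16 mm above), 129 mm above the underside; the pan's centre is 95 mm below it in every size; axes as the drainer's
- drainer_d: smallest hand drainer, steel: pan with perforated back, 60 mm wide (y), 46 tall (z), 64 deep (x), open in front (-x), 4 mm walls, standing on its weighted bottom wall. On its top wall stands a flat strap handle, 36 mm wide (y), 8 thick (x), 3 mm behind the origin, up to 151 mm above the underside. Origin: centre of underside; x to its back, z up. May be absent
- slot_d (a point): centre of the hanging slot through the strap of drainer_d (24 mm wide, 34 mm tall, 6 mm of strap on each side, 16 mm above), 118 mm above the underside; the pan's centre is 95 mm below it in every size; axes as the drainer's
- timer: white kitchen timer, 70 x 70 x 20 mm, a bystander; origin: centre of its underside
- order_pad: order pad with dark cover, 148 x 109 x 14 mm, a bystander; origin: centre of its underside
- cheese_wedge_1: cheese wedge, 126 x 92 x 46 mm, a bystander; origin: centre of its underside
- sample_pot: small pot, 72 mm across and 72 mm tall, a bystander; origin: centre of its underside

How it is judged:
By the outcome, as a careful person would: the job done as asked, in the order asked, and still so for the second after the job is handed in, with the robot touching nothing.
Of drainer_a, drainer_b, drainer_c, drainer_d only 3 to 4 are there at a start; the rules pass over those that are not, and their reading is None.
At some moment in a run one of drainer_a, drainer_b, drainer_c, drainer_d may be knocked a few centimetres aside while the robot is not near it.
It also fails if it takes over 210 s, if anything falls off the work surface, if the arm or the gripper's body presses on something with over 40 N, if the wrist force passes 120 N, or if a joint passes its speed limit or range.

## Working session

There is one attempt and no reset: what is moved stays moved. The work goes in short steps, Python scripts to look and compute and a tool call to move; the robot and the scene stay as the last step left them, time stands still between calls to the robot, and variables do not carry over. Pictures are saved under pics/ and viewed, about 12 in all and at most 16, crops included, and the job is handed in when it is done.

Besides the shell and the picture viewer there is one more tool, called as name([rows], argument=value, ...), one row to a line, values as JSON. step_arm: Moves the arm, as the interface text tells. Its arguments: {"type":"object","properties":{"motion":{"type":"array","items":{"type":"array","items":{"type":"number"}}}},"required":["motion"]}

```bash
ls; mkdir -p pics
python3 - <<'E'
from bench import ctrl
import cv2,numpy as np
o=ctrl.get_obs();print({k:np.round(v,3).tolist() for k,v in o.items()})
for n in("side","top"):
    p,d=ctrl.camera(n);i=ctrl.camera_info(n);print(n,i["fx"],i["fy"],i["cx"],i["cy"],np.round(i["T"],3).tolist())
    cv2.imwrite(f"pics/{n}0.png",p[:,:,::-1]);np.savez(f"pics/{n}0.npz",p=p,d=d)
E
```

```text
pics
{'time_s': 0.0, 'q': [1.003, 0.182, 1.608, -0.0, 1.354, -0.206], 'dq': [0.001, -0.001, 0.001, 0.0, 0.001, 0.002], 'joint_efforts': [0.0, -44.489, -35.133, -0.001, 0.009, -0.0], 'eef_pos': [0.203, 0.537, 0.23], 'eef_rot': [0.695, 0.127, 0.696, -0.128], 'wrist_force': [0.159, 1.566, 0.153], 'torque': [0.008, 0.039, 0.011], 'opening': 0.997}
side 433.6419788747598 433.6419788747598 316.1061199979393 240.39725854649248 [[0.916, -0.275, 0.293, 0.239], [-0.401, -0.592, 0.699, -0.853], [-0.019, -0.757, -0.653, 0.86], [0.0, 0.0, 0.0, 1.0]]
top 491.81620298370336 491.81620298370336 316.41391774267987 236.05811804501434 [[0.011, -0.99, 0.138, 0.357], [-1.0, -0.011, 0.007, -0.087], [-0.005, -0.139, -0.99, 1.681], [0.0, 0.0, 0.0, 1.0]]
```

View pics/top0.png

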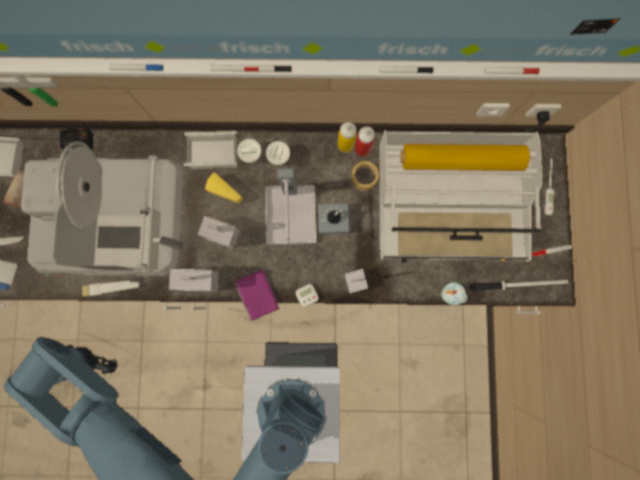

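View pics/side0.png

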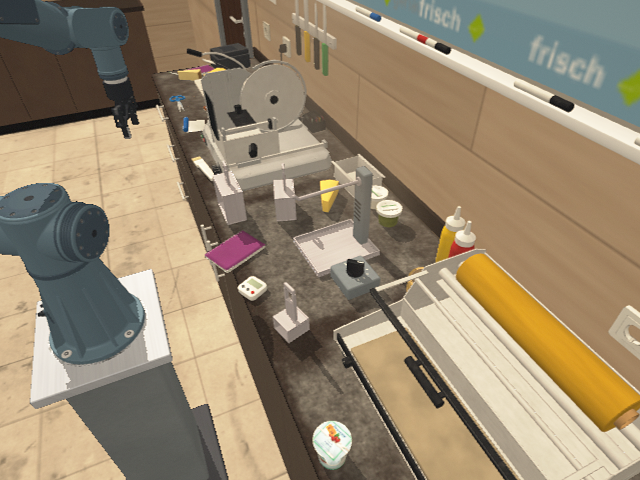

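The top view shows three drainers, at about px (192,278), (217,231) and (357,280). The stand tray is at (290,214) and its dial at (334,217). In the side view the drainers are at (230,195), (285,200) and (291,315). Next I'll measure with the depth readings.

```bash
cat > h.py <<'E'
from bench import ctrl
import cv2,numpy as np
def shot(n,tag=None):
    p,d=ctrl.camera(n)
    if tag: np.savez(f"pics/{n}{tag}.npz",p=p,d=d)
    return p,d
def load(n,tag):
    z=np.load(f"pics/{n}{tag}.npz"); return z["p"],z["d"]
def world(n,d):
    i=ctrl.camera_info(n);v,u=np.mgrid[:480,:640]
    c=np.stack([(u-i["cx"])/i["fx"]*d,(v-i["cy"])/i["fy"]*d,d],-1)
    w=c@i["T"][:3,:3].T+i["T"][:3,3]; w[d<=0]=np.nan
    return w
def cloud(tag,names=("side","top")):
    return np.vstack([np.hstack([world(n,(L:=load(n,tag))[1]).reshape(-1,3),L[0].reshape(-1,3)]) for n in names])
def crop(n,tag,x0,y0,x1,y1,s,out):
    p,_=load(n,tag);cv2.imwrite(out,cv2.resize(p[y0:y1,x0:x1,::-1],None,fx=s,fy=s,interpolation=cv2.INTER_CUBIC))
E
python3 - <<'E'
from h import *
crop("top","0",160,160,400,320,3.3,"pics/c1.png")
crop("side","0",190,150,420,350,3,"pics/c2.png")
W=world("top",load("top","0")[1]);S=world("side",load("side","0")[1])
for (u,v) in [(192,278),(217,231),(357,280),(290,214),(334,217),(286,175),(307,295),(257,295)]:
    print("top",u,v,np.round(W[v,u],3))
for (u,v) in [(230,195),(285,200),(291,315),(290,300),(355,265),(330,250),(365,180)]:
    print("side",u,v,np.round(S[v,u],3))
def rect(P,name):
    r=cv2.minAreaRect(P[:,:2].astype(np.float32)*1000);print(name,len(P),np.round(r[0],1),np.round(r[1],1),round(r[2],1),"z",np.round(np.percentile(P[:,2],[1,50,99]),3))
for nm,c in (("L",(192,278)),("M",(217,231)),("S",(357,280))):
    x=W[c[1],c[0],:2]
    for cam,Q in(("top",W),("side",S)):
        Q=Q.reshape(-1,3);Q=Q[np.isfinite(Q[:,0])]
        P=Q[(np.hypot(*(Q[:,:2]-x).T)<.085)&(Q[:,2]>.012)]
        rect(P,nm+cam);m=P[:,2].max();print(m)
        h=np.histogram(P[:,2],np.arange(0.01,.2,.01))[0];print(h)
E
```

```text
top 192 278 [0.435 0.307 0.154]
top 217 231 [0.593 0.25  0.087]
top 357 280 [ 0.435 -0.205  0.147]
top 290 214 [ 0.668  0.017 -0.001]
top 334 217 [ 0.646 -0.134  0.076]
top 286 175 [0.742 0.016 0.244]
top 307 295 [ 0.389 -0.047  0.017]
top 257 295 [0.387 0.123 0.007]
side 230 195 [0.424 0.261 0.105]
side 285 200 [nan nan nan]
side 291 315 [ 0.437 -0.215  0.056]
side 290 300 [ 0.44  -0.209  0.101]
side 355 265 [ 0.647 -0.138  0.067]
side 330 250 [0.642 0.006 0.005]
side 365 180 [ 0.738 -0.007  0.229]
Ltop 945 [432.3 314.9] [150.8  64.4] 89.0 z [0.017 0.11  0.184]
0.1868090954017232
[ 16  10  10  13  14  10  12  15  15 326 455   5   6   3   4   7   7  17]
Lside 1098 [431.8 320. ] [138.3  64.7] 89.3 z [0.013 0.104 0.181]
0.18322000359104984
[ 49  66  55  67  56  63  56  58  54 256 230  11  14  14  13   8  16  12]
Mtop 733 [591.4 243.9] [125.6  63.8] 72.0 z [0.016 0.089 0.174]
0.17699398356365115
[ 14  10  15   9  17  13  20 334 237   5   7   7   3   4   4  12  22   0]
Mside 811 [593.8 247.8] [117.5  64.1] 71.9 z [0.014 0.085 0.171]
0.17341314873322766
[ 40  54  50  47  59  49  57 341  51   5   7   7   9   6   6  10  13   0]
Stop 360 [ 435.4 -205.5] [65.3 80.4] 17.6 z [0.019 0.045 0.153]
0.15679205357491766
[  5   3  34 248  28   2   3   0   1   3   2   1   2  20   8   0   0   0]
Sside 963 [ 437.4 -212.1] [66.3 62.3] 15.6 z [0.014 0.045 0.15 ]
0.1517350214682548
[ 55  71  67 432  32  32  29  32  36  37  28  26  25  55   6   0   0   0]
```

View pics/c1.png

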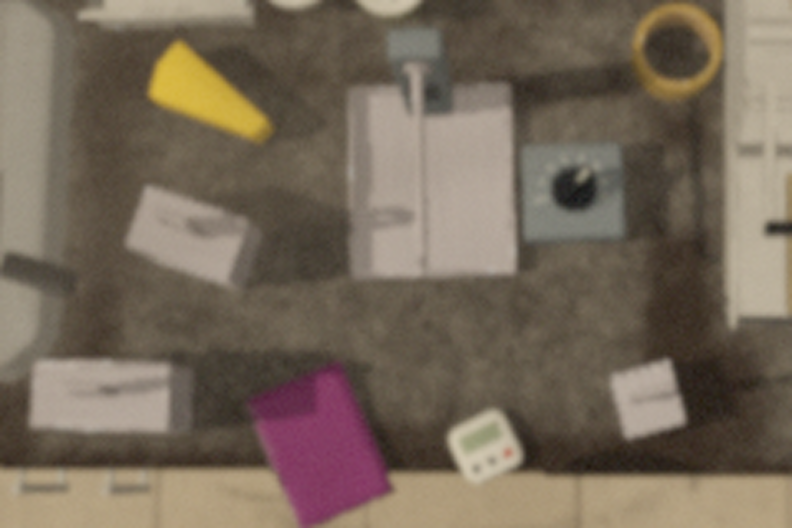

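View pics/c2.png

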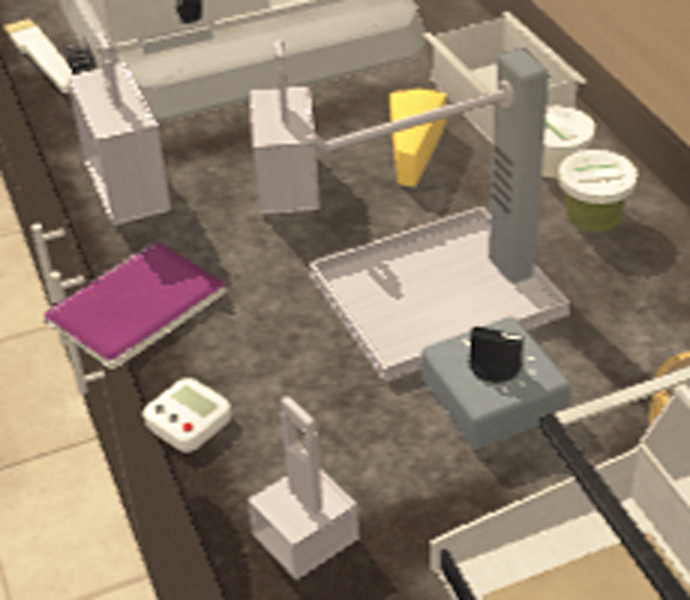

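Three drainers are present, and their heights of 184, 173 and 151 mm match a, b and d; c is absent. The crops show a at the left edge, b behind it, and d on the right. Next I need exact frames, the open sides, and the stand and dial angles.

```bash
cat >> h.py <<'E'
def frame(C,guess,h,w,dep=.064):
    """pan frame from top-wall points at height h: centre, yaw of depth axis (mod pi)"""
    P=C[(np.hypot(*(C[:,:2]-guess).T)<.1)&(abs(C[:,2]-h)<.006)]
    r=cv2.minAreaRect(P[:,:2].astype(np.float32)*1000)
    (a,b),ang=r[1],np.radians(r[2])
    yaw=ang if abs(a-dep*1000)<=abs(b-dep*1000) else ang+np.pi/2
    yaw=(yaw+np.pi/2)%np.pi-np.pi/2
    return np.array(r[0])/1000,yaw,r[1]
def loc(P,c,yaw):
    d=P[:,:2]-c;return np.c_[d@[np.cos(yaw),np.sin(yaw)],d@[-np.sin(yaw),np.cos(yaw)],P[:,2]]
E
python3 - <<'E'
from h import *
C=cloud("0");C=C[np.isfinite(C[:,0])]
Sd=cloud("0",("side",));Sd=Sd[np.isfinite(Sd[:,0])]
for n,g,h,w,H in(("a",(.432,.318),.112,.132,.184),("b",(.592,.247),.09,.108,.173),("d",(.436,-.21),.046,.06,.151)):
    for nm,Q in(("both",C),("side",Sd)):
        c,y,s=frame(Q,np.array(g),h,w);print(n,nm,np.round(c,4),round(y,3),np.round(s,1))
        L=loc(Q,c,y);st=L[(np.hypot(L[:,0],L[:,1])<.05)&(L[:,2]>h+.015)&(L[:,2]<H+.01)]
        print("  strap x",np.round(np.percentile(st[:,0],[5,50,95]),4),"y",np.round(np.percentile(st[:,1],[2,98]),4),len(st))
    L=loc(Sd,c,y);b=L[(abs(L[:,0])<.05)&(abs(L[:,1])<w/2+.01)&(L[:,2]>.008)&(L[:,2]<h-.01)]
    print("  below x hist",np.histogram(b[:,0],np.arange(-.05,.051,.01))[0], "inner(|y|<w/2-8)",np.histogram(b[abs(b[:,1])<w/2-.008][:,0],np.arange(-.05,.051,.01))[0])
# stand: post top, rod, tray, console
P=C[(C[:,2]>.2)&(C[:,2]<.235)&(C[:,0]>.45)&(C[:,0]<.715)&(abs(C[:,1]-.01)<.08)]
ln=cv2.fitLine(P[:,:2].astype(np.float32),cv2.DIST_HUBER,0,.01,.01).ravel();print("rod",ln,len(P),P[:,0].min(),P[:,0].max(),np.median(P[:,2]))
P=C[(abs(C[:,2]-.245)<.006)&(abs(C[:,0]-.75)<.1)&(abs(C[:,1]-.01)<.08)]
print("post",cv2.minAreaRect((P[:,:2]*1000).astype(np.float32)),len(P))
P=C[(abs(C[:,2]-.042)<.005)&(abs(C[:,0]-.65)<.09)&(abs(C[:,1]+.134)<.075)]
print("console",cv2.minAreaRect((P[:,:2]*1000).astype(np.float32)),len(P))
P=C[(abs(C[:,2]-.078)<.006)&(abs(C[:,0]-.65)<.05)&(abs(C[:,1]+.134)<.05)]
print("grip top",cv2.minAreaRect((P[:,:2]*1000).astype(np.float32)),len(P))
W=P[P[:,3:].min(1)>110]; print("white",np.round(W[:,:3],3)[:10])
P=C[(abs(C[:,2]-.018)<.004)&(abs(C[:,0]-.67)<.13)&(abs(C[:,1]-.01)<.12)]
print("tray rim",cv2.minAreaRect((P[:,:2]*1000).astype(np.float32)),len(P))
E
```

```text
a both [0.4317 0.3215] -0.012 [139.2  64.4]
  strap x [-0.001   0.0015  0.0061] y [-0.0193  0.0178] 124
a side [0.4318 0.3206] -0.017 [137.   64.2]
  strap x [-0.001   0.0014  0.0062] y [-0.0193  0.0177] 80
  below x hist [  0  38 128  84  77  79  75  78  18   0] inner(|y|<w/2-8) [0 0 1 1 1 1 0 1 0 0]
b both [0.5938 0.2502] -0.319 [112.8  64.6]
  strap x [-0.0009  0.0027  0.0068] y [-0.0202  0.0176] 119
b side [0.5945 0.2496] -0.333 [112.6  63.4]
  strap x [-0.0006  0.0028  0.0062] y [-0.0203  0.0114] 59
  below x hist [ 0  8 59 57 57 59 61 59 17  0] inner(|y|<w/2-8) [0 0 0 0 0 0 0 0 0 0]
d both [ 0.4376 -0.2111] -1.3 [65.4 63.2]
  strap x [-0.017   0.0027  0.0181] y [-0.0025  0.0064] 345
d side [ 0.4379 -0.2118] 0.281 [65.3 61.7]
  strap x [-0.0022 -0.0006  0.0057] y [-0.0183  0.0181] 303
  below x hist [ 0 24 42 24 24 26 25 27  3  0] inner(|y|<w/2-8) [0 0 0 0 0 0 0 0 0 0]
rod [0.99875057 0.04997288 0.65259004 0.01111343] 432 0.5381139990182215 0.7149770076934574 0.21720452539082663
post ((747.4450073242188, 16.25734519958496), (49.47242736816406, 29.212574005126953), 88.99921417236328) 250
console ((649.1957397460938, -134.47695922851562), (99.94185638427734, 106.64960479736328), 2.7865335941314697) 1349
grip top ((649.9830322265625, -135.1958465576172), (16.81551170349121, 45.98263168334961), 44.70028305053711) 126
white [[ 0.654 -0.136  0.078]
 [ 0.657 -0.136  0.076]
 [ 0.66  -0.141  0.079]
 [ 0.654 -0.142  0.079]
 [ 0.657 -0.142  0.078]
 [ 0.659 -0.142  0.077]
 [ 0.662 -0.142  0.076]
 [ 0.663 -0.146  0.079]
 [ 0.665 -0.147  0.079]
 [ 0.669 -0.147  0.077]]
tray rim ((663.6001586914062, -1.1328048706054688), (200.53506469726562, 201.96401977539062), 2.6405386924743652) 378
```

```bash
cat >> h.py <<'E'
from scipy.spatial.transform import Rotation as R
HR=np.array([.734,.0152,.215]);SY=.049
SX=np.array([np.cos(SY),np.sin(SY),0]);SYv=np.array([-np.sin(SY),np.cos(SY),0])
def hookp(x,y=0,z=0): return HR+x*SX+y*SYv+np.array([0,0,z])
def go(p,yaw,flip=None):
    """delta to TCP p, tool down, jaw axis along drainer-frame y of given yaw"""
    o=ctrl.get_obs();r=R.from_quat(np.roll(o["eef_rot"],-1));best=None
    for s in(1,-1):
        y=s*np.array([-np.sin(yaw),np.cos(yaw),0]);x=np.array([0,0,-1.]);
        t=R.from_matrix(np.c_[x,y,np.cross(x,y)]);rv=(r.inv()*t).as_rotvec(degrees=True)
        if best is None or np.linalg.norm(rv)<np.linalg.norm(best): best=rv
    sh=r.inv().apply(np.array(p)-o["eef_pos"])*1000
    print("t",round(o["time_s"],2),"q6",round(o["q"][5],2),"at",np.round(o["eef_pos"],4),"open",round(o["opening"],2),"F",np.round(o["wrist_force"],1),"-> shift",np.round(sh,1),"turn",np.round(best,1))
E
python3 - <<'E'
from h import *
c=np.array([.4317,.3206]);y=-.014
s=c+.003*np.array([np.cos(y),np.sin(y)])
go([*s,.26],y)
r=R.from_quat(np.roll(ctrl.get_obs()["eef_rot"],-1));print(r.as_matrix().round(2))
E
```

```text
t 0.1 q6 -0.21 at [0.2032 0.5374 0.2305] open 1.0 F [-0.2 -0.9 -0.1] -> shift [ -29.4 -120.9  293.2] turn [-19.9  -0.    0.1]
[[-0.    0.35  0.94]
 [-0.    0.94 -0.35]
 [-1.   -0.   -0.  ]]
```

Run:
```python
from h import *
C=cloud("0");C=C[np.isfinite(C[:,0])]
for x in np.arange(.44,.60,.02):
    r=[]
    for y in np.arange(.20,.46,.02):
        P=C[(abs(C[:,0]-x-.01)<.01)&(abs(C[:,1]-y-.01)<.01)];r.append(int(1000*P[:,2].max()) if len(P) else -1)
    print(round(x,2),r)
```

```text
0.44 [11, 14, 113, 120, 120, 118, 118, 117, 116, 117, -1, 157, 159]
0.46 [7, 6, 114, 110, 118, 113, 115, 111, 115, 116, 64, 243, 241]
0.48 [4, 6, 6, 8, 5, 8, 11, 4, 7, 62, 77, 228, 236]
0.5 [8, 6, 5, 8, 6, 7, 186, 180, 6, 68, 75, 228, 231]
0.52 [8, 5, 5, 6, 9, 6, 199, 201, 195, 192, 184, 229, 234]
0.54 [95, 97, 91, 8, 8, 8, 193, 195, 200, 197, 191, 229, 235]
0.56 [96, 96, 95, 95, 100, 92, 5, 4, 6, 172, 74, 233, 232]
0.58 [98, 174, 176, 174, 97, 96, 6, 7, 4, 67, 74, 228, 235]
```

step_arm([
  [-50,0,0,0,0,0,0],
  [-50,-60,146,-10,0,0,0],
  [-50,-121,293,-20,0,0,0],
  [-50,-121,293,-20,0,0,0],
  [-50,-121,293,-20,0,0,0],
  [-50,-121,293,-20,0,0,0],
  [-50,-121,293,-20,0,0,0],
  [-50,-121,293,-20,0,0,0],
  [-50,-121,293,-20,0,0,0],
])

```text
time_s: 1.23
eef_pos: [0.4336, 0.3219, 0.2811]
eef_rot: [0.707, 0.004, 0.707, -0.004]
wrist_force: [-0.8, 0.6, -1.8]
opening: 1.001
```

step_arm([
  [60,-1,1,0,0,0,0],
  [110,-1,1,0,0,0,0],
  [134,-1,1,0,0,0,0],
  [134,-1,1,0,0,0,0],
  [134,-1,1,0,0,0,255],
  [134,-1,1,0,0,0,255],
  [134,-1,1,0,0,0,255],
  [134,-1,1,0,0,0,255],
  [134,-1,1,0,0,0,255],
  [134,-1,1,0,0,0,255],
])

```text
time_s: 2.48
eef_pos: [0.4366, 0.3206, 0.1486]
eef_rot: [0.708, 0.005, 0.706, -0.004]
wrist_force: [-0.6, 2.9, 5.9]
opening: 0.408
```

step_arm([
  [-10,0,0,0,0,0,255],
  [-30,0,0,0,0,0,255],
  [-60,0,0,0,0,0,255],
  [-90,0,0,0,0,0,255],
  [-120,0,0,0,0,0,255],
  [-140,0,0,0,0,0,255],
  [-150,0,0,0,0,0,255],
  [-150,0,0,0,0,0,255],
])

```text
time_s: 3.48
eef_pos: [0.4356, 0.3197, 0.2973]
eef_rot: [0.707, 0.004, 0.707, -0.005]
wrist_force: [-0.2, 0.4, -4.6]
opening: 0.411
```

Run:
```python
from h import *
go(hookp(-.25,0,.085),SY)
```

```text
t 3.48 q6 -1.14 at [0.4356 0.3197 0.2973] open 0.41 F [-0.2  0.4 -4.6] -> shift [  -2.6 -316.1   52.7] turn [-3.5 -0.   0. ]
```

step_arm([
  [-3,-30,0,0,0,0,255],
  [-3,-80,0,0,0,0,255],
  [-3,-135,10,-1,0,0,255],
  [-3,-190,20,-2,0,0,255],
  [-3,-245,35,-3,0,0,255],
  [-3,-290,48,-3.5,0,0,255],
  [-3,-316,53,-3.5,0,0,255],
  [-3,-316,53,-3.5,0,0,255],
  [-3,-316,53,-3.5,0,0,255],
  [-3,-316,53,-3.5,0,0,255],
])

```text
time_s: 4.72
eef_pos: [0.4843, 0.0043, 0.2999]
eef_rot: [0.707, -0.017, 0.707, 0.018]
wrist_force: [0.7, 0.3, -3.1]
opening: 0.407
```

Run:
```python
from h import *
shot("side","1");shot("top","1")
crop("side","1",200,90,440,290,3.3,"pics/c3.png")
go(hookp(-.225,0,.015),SY)
C=cloud("1",("side",));C=C[np.isfinite(C[:,0])]
o=ctrl.get_obs()["eef_pos"];L=loc(C,np.array(o[:2]),SY)
m=(abs(L[:,0])<.06)&(abs(L[:,1])<.08)
for z in np.arange(.15,.31,.01):
    b=L[m&(abs(L[:,2]-z)<.005)]
    if len(b): print(round(z,2),len(b),np.round(np.percentile(b[:,0],[2,50,98]),3),np.round(np.percentile(b[:,1],[2,50,98]),3))
```

```text
t 4.83 q6 -1.86 at [0.4845 0.0042 0.3002] open 0.41 F [-0.5  0.4 -3.4] -> shift [70.2 -1.2 24.8] turn [ 0. -0. -0.]
0.15 170 [-0.037 -0.024  0.018] [-0.066  0.003  0.062]
0.16 221 [-0.037 -0.019  0.021] [-0.066  0.021  0.066]
0.17 120 [-0.037 -0.014  0.024] [-0.067 -0.063  0.066]
0.18 113 [-0.037 -0.014  0.024] [-0.067 -0.064  0.065]
0.19 114 [-0.037 -0.015  0.025] [-0.067 -0.064  0.066]
0.2 109 [-0.036 -0.015  0.025] [-0.067 -0.064  0.065]
0.21 103 [-0.037 -0.016  0.024] [-0.068 -0.065  0.066]
0.22 107 [-0.037 -0.012  0.054] [-0.068 -0.065  0.065]
0.23 112 [-0.037 -0.01   0.058] [-0.068 -0.065  0.064]
0.24 97 [-0.037 -0.011  0.025] [-0.067 -0.065  0.065]
0.25 96 [-0.037 -0.01   0.026] [-0.068 -0.065  0.062]
0.26 727 [-0.037 -0.011  0.025] [-0.067 -0.021  0.063]
0.27 46 [-0.03  -0.006  0.003] [-0.022  0.001  0.048]
0.28 30 [-0.007 -0.005  0.002] [-0.021 -0.013  0.015]
0.29 25 [-0.006 -0.004  0.001] [-0.02  -0.001  0.018]
0.3 27 [-0.011 -0.004  0.007] [-0.027 -0.017  0.02 ]
```

View pics/c3.png

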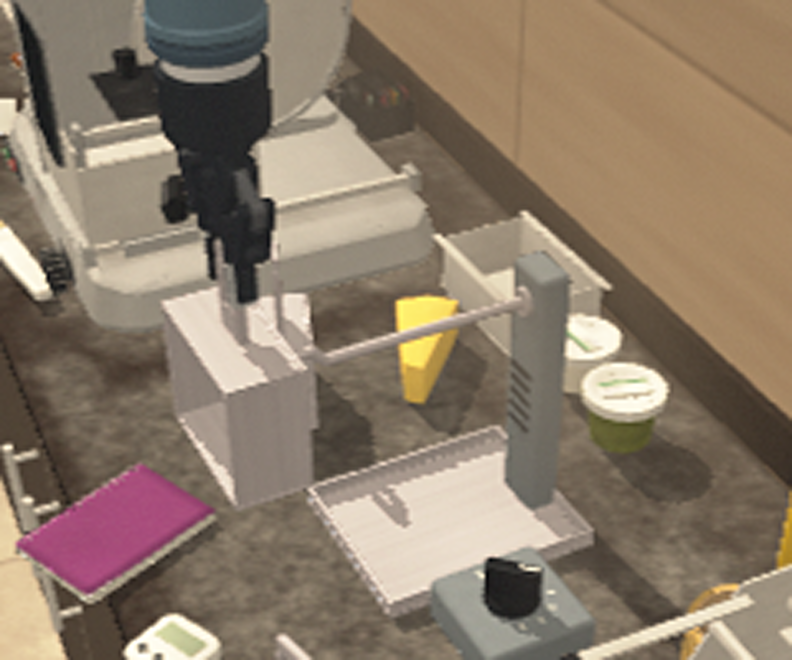

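a is held upright, tilt free, with its open side facing the robot; pan at crop (240,400) and hook tip at about (310,355). I'll lower it, then thread it level along the rod.

step_arm([
  [20,0,0,0,0,0,255],
  [50,0,0,0,0,0,255],
  [75,0,0,0,0,0,255],
  [80,0,0,0,0,0,255],
  [80,0,0,0,0,0,255],
  [80,0,0,0,0,0,255],
])

```text
time_s: 5.58
eef_pos: [0.4856, 0.0032, 0.2217]
eef_rot: [0.708, -0.017, 0.706, 0.017]
wrist_force: [0.0, -0.0, -2.9]
opening: 0.411
```

step_arm([
  [0,0,15,0,0,0,255],
  [0,0,35,0,0,0,255],
  [0,0,55,0,0,0,255],
  [0,0,75,0,0,0,255],
  [0,0,100,0,0,0,255],
  [0,0,100,0,0,0,255],
])

```text
time_s: 6.32
eef_pos: [0.5869, 0.0079, 0.2206]
eef_rot: [0.708, -0.017, 0.706, 0.017]
wrist_force: [0.5, 0.5, -3.9]
opening: 0.408
```

Run:
```python
from h import *
go(hookp(-.031,0,.0046),SY)
shot("side","2")
crop("side","2",240,90,400,250,3.7,"pics/c4.png")
```

```text
t 6.33 q6 -1.81 at [0.5869 0.0079 0.2206] open 0.41 F [ 0.5  0.5 -3.9] -> shift [1.200e+00 1.000e-01 1.163e+02] turn [-0.   0.1  0. ]
```

View pics/c4.png

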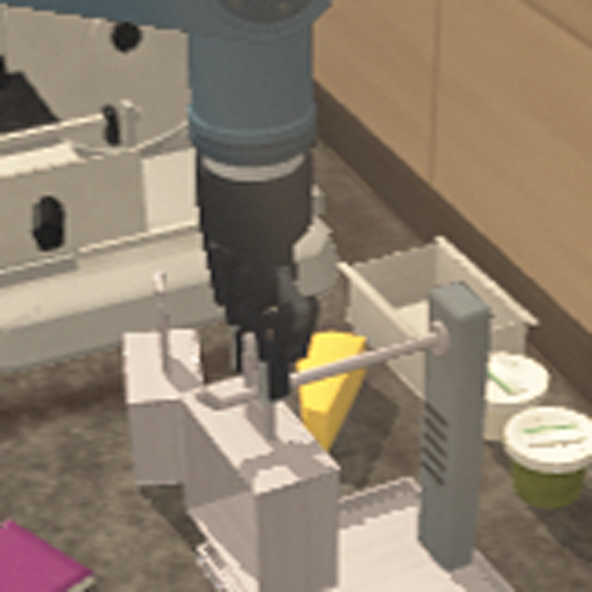

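The rod passes through a's slot: its tip shows in front at (205,395) and the rod continues behind at (300,378). There is no contact force, so I'll slide it back and lower it.

step_arm([
  [0,0,15,0,0,0,255],
  [0,0,40,0,0,0,255],
  [0,0,65,0,0,0,255],
  [0,0,90,0,0,0,255],
  [0,0,108,0,0,0,255],
  [0,0,115,0,0,0,255],
  [0,0,115,0,0,0,255],
  [0,0,115,0,0,0,255],
])

```text
time_s: 7.38
eef_pos: [0.6988, 0.0137, 0.2203]
eef_rot: [0.707, -0.017, 0.707, 0.017]
wrist_force: [0.4, 0.4, -3.1]
opening: 0.409
```

step_arm([
  [6,0,0,0,0,0,255],
  [12,0,0,0,0,0,255],
  [16,0,0,0,0,0,255],
  [19,0,0,0,0,0,255],
  [20,0,0,0,0,0,255],
  [20,0,0,0,0,0,255],
])

```text
time_s: 8.12
eef_pos: [0.6995, 0.0136, 0.2003]
eef_rot: [0.707, -0.017, 0.707, 0.017]
wrist_force: [0.3, 0.5, -3.4]
opening: 0.411
```

step_arm([
  [1,0,0,0,0,0,255],
  [2,0,0,0,0,0,255],
  [2,0,0,0,0,0,255],
  [2,0,0,0,0,0,255],
])

```text
time_s: 8.62
eef_pos: [0.6998, 0.0136, 0.1994]
eef_rot: [0.707, -0.017, 0.706, 0.017]
wrist_force: [-3.3, 0.5, 4.9]
opening: 0.41
```

step_arm([
  [1,0,0,0,0,0,255],
  [1.5,0,0,0,0,0,255],
  [1.5,0,0,0,0,0,255],
])

```text
time_s: 9.0
eef_pos: [0.6999, 0.0136, 0.1993]
eef_rot: [0.708, -0.017, 0.706, 0.017]
wrist_force: [-5.3, 0.3, 10.7]
opening: 0.411
```

step_arm([
  [0,0,0,0,0,0,60],
  [0,0,0,0,0,0,60],
  [0,0,0,0,0,0,60],
  [0,0,0,0,0,0,60],
  [-20,0,0,0,0,0,60],
  [-60,0,0,0,0,0,60],
  [-110,0,0,0,0,0,60],
  [-110,0,0,0,0,0,60],
])

```text
time_s: 10.0
eef_pos: [0.7021, 0.0134, 0.3153]
eef_rot: [0.711, -0.018, 0.703, 0.016]
wrist_force: [0.4, -0.1, -0.5]
opening: 0.762
```

step_arm([
  [0,0,-60,0,0,0,0],
  [0,0,-120,0,0,0,0],
  [0,0,-180,0,0,0,0],
  [0,0,-240,0,0,0,0],
  [0,0,-260,0,0,0,0],
  [0,0,-260,0,0,0,0],
])

```text
time_s: 10.75
eef_pos: [0.4391, 0.0011, 0.3078]
eef_rot: [0.708, -0.017, 0.706, 0.017]
wrist_force: [0.6, -0.2, 0.3]
opening: 1.002
```

```bash
cat >> h.py <<'E'
def hung(tag):
    C=cloud(tag);C=C[np.isfinite(C[:,0])];L=loc(C,HR[:2],SY)
    m=(abs(L[:,1])<.08)&(L[:,0]>-.22)&(L[:,0]<.01)
    for z in(.07,.1,.13,.15,.165,.18,.2,.23,.24):
        b=L[m&(abs(L[:,2]-z)<.004)]
        if len(b): print(z,len(b),"x",np.round(np.percentile(b[:,0],[2,50,98]),3),"y",np.round(np.percentile(b[:,1],[2,98]),3))
E
python3 - <<'E'
from h import *
shot("side","3");shot("top","3")
hung("3")
crop("side","3",200,90,440,290,3.3,"pics/c5.png")
C=cloud("3");C=C[np.isfinite(C[:,0])]
for n,g,h,w in(("b",(.5938,.25),.09,.108),("d",(.4376,-.211),.046,.06)):
    c,y,s=frame(C,np.array(g),h,w);print(n,np.round(c,4),round(y,3),np.round(s,1))
c=np.array([.5942,.2499]);y=-.323
go([*(c+.003*np.array([np.cos(y),np.sin(y)])),.31],y)
E
```

```text
0.07 86 x [-0.071 -0.04  -0.011] y [-0.067  0.067]
0.1 78 x [-0.071 -0.048 -0.01 ] y [-0.067  0.067]
0.13 63 x [-0.07  -0.052 -0.007] y [-0.068  0.064]
0.15 87 x [-0.071 -0.034  0.008] y [-0.068  0.063]
0.165 899 x [-0.071 -0.043  0.   ] y [-0.063  0.063]
0.18 72 x [-0.041 -0.     0.007] y [-0.024  0.022]
0.2 41 x [-0.041 -0.001  0.007] y [-0.023  0.02 ]
0.23 109 x [-0.196 -0.035  0.005] y [-0.024  0.019]
0.24 100 x [-0.038  0.002  0.009] y [-0.022  0.025]
b [0.5936 0.2494] -0.311 [115.5  64.7]
d [ 0.437  -0.2109] -1.318 [65.6 63. ]
t 10.85 q6 -1.89 at [0.4405 0.001  0.3075] open 1.0 F [-0.  -0.4 -0.2] -> shift [ -2.3 240.2 168.3] turn [21.3  0.1  0. ]
```

View pics/c5.png

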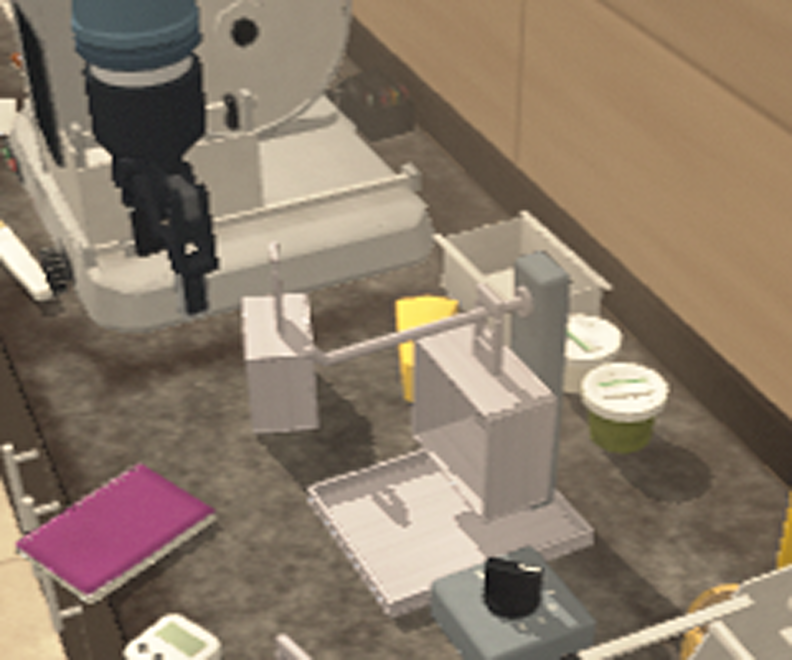

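a hangs straight and well back: pan from −71 to −7 mm in the hook frame, upright. b and d haven't moved. Next is b.

step_arm([
  [-2,60,42,10,0,0,0],
  [-2,120,84,20,0,0,0],
  [-2,180,126,20.5,0,0,0],
  [-2,240,168,20.5,0,0,0],
  [-2,240,168,20.5,0,0,0],
  [-2,240,168,20.5,0,0,0],
  [-2,240,168,20.5,0,0,0],
  [-2,240,168,20.5,0,0,0],
])

```text
time_s: 11.85
eef_pos: [0.596, 0.2481, 0.309]
eef_rot: [0.699, 0.109, 0.699, -0.109]
wrist_force: [0.6, -0.8, 0.1]
opening: 0.998
```

Run:
```python
from h import *
y=-.318;c=np.array([.594,.2497])
go([*(c+.003*np.array([np.cos(y),np.sin(y)])),.136],y)
```

```text
t 11.85 q6 -1.05 at [0.596  0.2481 0.309 ] open 1.0 F [ 0.6 -0.8  0.1] -> shift [173.    0.9   0.6] turn [0.4 0.  0. ]
```

step_arm([
  [60,1,0,0,0,0,0],
  [120,1,0,0,0,0,0],
  [160,1,0,0,0,0,0],
  [173,1,0,0,0,0,0],
  [173,1,0,0,0,0,0],
  [173,1,0,0,0,0,255],
  [173,1,0,0,0,0,255],
  [173,1,0,0,0,0,255],
  [173,1,0,0,0,0,255],
  [173,1,0,0,0,0,255],
])

```text
time_s: 13.1
eef_pos: [0.5972, 0.2505, 0.1374]
eef_rot: [0.7, 0.109, 0.698, -0.108]
wrist_force: [0.2, 2.8, 5.2]
opening: 0.409
```

step_arm([
  [0,0,0,0,0,0,255],
  [-20,0,0,0,0,0,255],
  [-50,0,0,0,0,0,255],
  [-90,0,0,0,0,0,255],
  [-130,0,0,0,0,0,255],
  [-160,0,0,0,0,0,255],
  [-165,0,0,0,0,0,255],
  [-165,0,0,0,0,0,255],
])

```text
time_s: 14.1
eef_pos: [0.5957, 0.2497, 0.2998]
eef_rot: [0.698, 0.109, 0.699, -0.109]
wrist_force: [-0.3, 0.1, -5.6]
opening: 0.408
```

Run:
```python
from h import *
go(hookp(-.25,0,.085),SY)
```

```text
t 14.1 q6 -1.05 at [0.5957 0.2497 0.2998] open 0.41 F [-0.3  0.1 -5.6] -> shift [ 1.000e-01 -2.689e+02 -3.090e+01] turn [-20.5  -0.1   0. ]
```

step_arm([
  [0,-10,-30,0,0,0,255],
  [0,-25,-78,0,0,0,255],
  [0,-40,-124,-2,0,0,255],
  [0,-85,-106,-8,0,0,255],
  [0,-135,-85,-14,0,0,255],
  [0,-190,-63,-18,0,0,255],
  [0,-240,-43,-20.5,0,0,255],
  [0,-265,-33,-20.5,0,0,255],
  [0,-269,-31,-20.5,0,0,255],
  [0,-269,-31,-20.5,0,0,255],
])

```text
time_s: 15.35
eef_pos: [0.4842, 0.0035, 0.2995]
eef_rot: [0.706, -0.017, 0.708, 0.017]
wrist_force: [0.2, 1.1, -3.8]
opening: 0.411
```

```bash
cat >> h.py <<'E'
def held(tag):
    C=cloud(tag,("side",));C=C[np.isfinite(C[:,0])]
    o=ctrl.get_obs()["eef_pos"];L=loc(C,np.array(o[:2]),SY);L[:,2]-=o[2]
    m=(abs(L[:,0])<.045)&(abs(L[:,1])<.08)
    for z in (-.1,-.08,-.06,-.045,-.03,-.02,-.01,0):
        b=L[m&(abs(L[:,2]-z)<.005)]
        if len(b): print(round(z,2),len(b),np.round(np.percentile(b[:,0],[2,50,98]),3),np.round(np.percentile(b[:,1],[2,50,98]),3))
E
python3 - <<'E'
from h import *
shot("side","4");held("4");go(hookp(-.25,0,.0046),SY)
E
```

```text
-0.1 105 [-0.043 -0.022  0.016] [-0.057 -0.054  0.051]
-0.08 102 [-0.043 -0.019  0.018] [-0.058 -0.055  0.05 ]
-0.06 93 [-0.041 -0.016  0.02 ] [-0.058 -0.054  0.05 ]
-0.04 445 [-0.04  -0.02   0.017] [-0.056 -0.011  0.05 ]
-0.03 32 [-0.009 -0.007 -0.001] [-0.021 -0.015  0.013]
-0.02 34 [-0.008 -0.006 -0.   ] [-0.02  -0.007  0.013]
-0.01 22 [-0.007 -0.005  0.   ] [-0.021 -0.005  0.015]
0 29 [-0.011 -0.005  0.007] [-0.027  0.011  0.019]
t 15.4 q6 -1.86 at [0.4843 0.004  0.2998] open 0.41 F [-0.8  0.2 -4.5] -> shift [80.2 -1.1  0.1] turn [-0.  -0.1 -0.1]
```

step_arm([
  [20,2,0,0,0,0,255],
  [50,2,0,0,0,0,255],
  [75,2,0,0,0,0,255],
  [80,2,0,0,0,0,255],
  [80,2,0,0,0,0,255],
  [80,2,0,0,0,0,255],
])

```text
time_s: 16.15
eef_pos: [0.4855, 0.0052, 0.2221]
eef_rot: [0.708, -0.017, 0.706, 0.017]
wrist_force: [-0.3, -0.3, -4.0]
opening: 0.408
```

step_arm([
  [0,0,15,0,0,0,255],
  [0,0,35,0,0,0,255],
  [0,0,55,0,0,0,255],
  [0,0,75,0,0,0,255],
  [0,0,100,0,0,0,255],
  [0,0,125,0,0,0,255],
  [0,0,138,0,0,0,255],
  [0,0,138,0,0,0,255],
  [0,0,138,0,0,0,255],
])

```text
time_s: 17.27
eef_pos: [0.6219, 0.0118, 0.2206]
eef_rot: [0.707, -0.017, 0.707, 0.017]
wrist_force: [0.2, 0.6, -3.5]
opening: 0.41
```

Run:
```python
from h import *
go(hookp(-.112,.001,-.014),SY)
shot("side","5");shot("top","5")
crop("side","5",240,90,400,250,3.7,"pics/c6.png");held("5")
```

```text
t 17.27 q6 -1.79 at [0.6219 0.0118 0.2206] open 0.41 F [ 0.2  0.6 -3.5] -> shift [19.6 -1.1  0.1] turn [-0.  -0.1 -0. ]
-0.1 96 [-0.043 -0.02   0.043] [-0.06  -0.053  0.052]
-0.08 89 [-0.042 -0.023  0.043] [-0.06  -0.054  0.051]
-0.06 91 [-0.041 -0.007  0.045] [-0.057 -0.054  0.05 ]
-0.04 353 [-0.04  -0.019  0.017] [-0.055 -0.015  0.042]
-0.03 29 [-0.009 -0.008 -0.001] [-0.02  -0.007  0.014]
-0.02 27 [-0.008 -0.006 -0.   ] [-0.02  -0.008  0.01 ]
-0.01 62 [-0.04  -0.006  0.044] [-0.02  -0.005  0.013]
0 66 [-0.043 -0.006  0.04 ] [-0.026 -0.002  0.016]
```

View pics/c6.png

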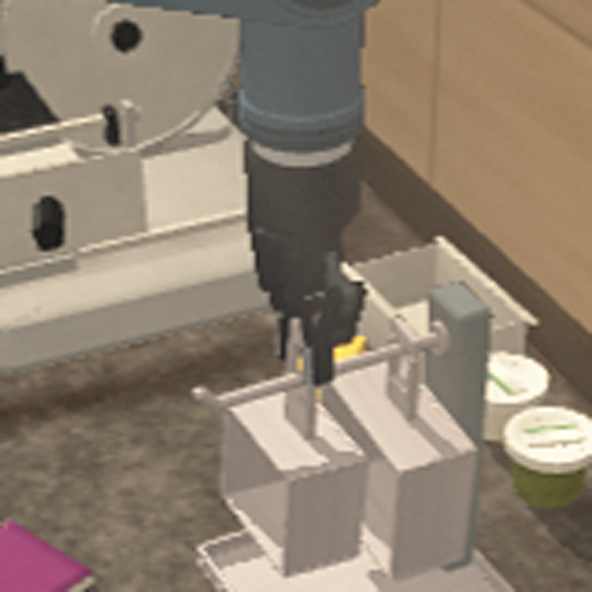

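b is on the rod, tip visible at (200,395), with a behind it. I'll lower it first, then slide it into a.

step_arm([
  [6,0,0,0,0,0,255],
  [12,0,0,0,0,0,255],
  [17,0,0,0,0,0,255],
  [19,0,0,0,0,0,255],
  [19,0,0,0,0,0,255],
  [19,0,0,0,0,0,255],
])

```text
time_s: 18.12
eef_pos: [0.6227, 0.0117, 0.202]
eef_rot: [0.707, -0.017, 0.707, 0.017]
wrist_force: [1.0, 0.3, -4.5]
opening: 0.409
```

step_arm([
  [0,0,4,0,0,0,255],
  [0,0,9,0,0,0,255],
  [0,0,14,0,0,0,255],
  [0,0,19,0,0,0,255],
  [0,0,24,0,0,0,255],
  [0,0,29,0,0,0,255],
  [0,0,33,0,0,0,255],
  [0,0,33,0,0,0,255],
])

```text
time_s: 19.12
eef_pos: [0.6538, 0.0138, 0.2005]
eef_rot: [0.705, -0.017, 0.709, 0.018]
wrist_force: [-4.9, 1.4, -4.1]
opening: 0.407
```

Run:
```python
from h import *
go(hookp(-.077,.001,-.016),SY)
shot("side","6");shot("top","6");hung("6")
crop("side","6",270,130,400,240,4.5,"pics/c7.png")
```

```text
t 19.12 q6 -1.78 at [0.6538 0.0138 0.2005] open 0.41 F [-4.9  1.4 -4.1] -> shift [ 1.5 -1.5  3.2] turn [-0.  -0.3 -0.1]
0.07 418 x [-0.136 -0.118 -0.062] y [-0.073  0.053]
0.1 82 x [-0.132 -0.107 -0.051] y [-0.055  0.054]
0.13 66 x [-0.129 -0.104 -0.062] y [-0.055  0.052]
0.15 453 x [-0.124 -0.089 -0.025] y [-0.054  0.055]
0.165 242 x [-0.114 -0.05   0.007] y [-0.08   0.019]
0.18 213 x [-0.091 -0.038  0.004] y [-0.079  0.016]
0.2 50 x [-0.089 -0.032  0.009] y [-0.026  0.015]
0.23 99 x [-0.193 -0.074  0.006] y [-0.03   0.021]
0.24 83 x [-0.092 -0.     0.009] y [-0.029  0.028]
```

View pics/c7.png

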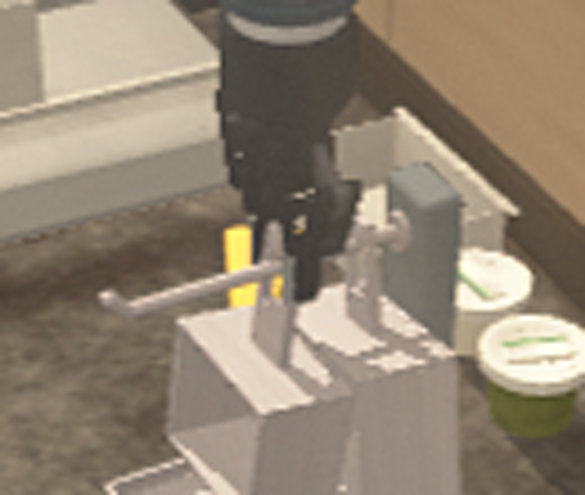

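b is nested partway, but it has pitched about 8° in the grip and touches a. I'll ease off, set it on the rod and release it so it hangs plumb. Then I'll push it home.

step_arm([
  [0,0,-3,0,0,0,255],
  [1,0,-4,0,0,0,255],
  [2,0,-4,0,0,0,255],
  [2,0,-4,0,0,0,120],
  [2,0,-4,0,0,0,100],
  [2,0,-4,0,0,0,80],
  [2,0,-4,0,0,0,60],
  [2,0,-4,0,0,0,60],
])

```text
time_s: 20.23
eef_pos: [0.6515, 0.0131, 0.1998]
eef_rot: [0.707, -0.017, 0.707, 0.017]
wrist_force: [-0.9, -0.2, 0.2]
opening: 0.762
```

step_arm([
  [-15,0,0,0,0,0,60],
  [-50,0,0,0,0,0,60],
  [-90,0,-20,0,0,0,60],
  [-90,0,-80,0,0,0,60],
  [-90,0,-140,0,0,0,60],
  [-90,0,-180,0,0,0,60],
  [-90,0,-180,0,0,0,60],
])

```text
time_s: 21.1
eef_pos: [0.4701, 0.0046, 0.2913]
eef_rot: [0.708, -0.017, 0.706, 0.017]
wrist_force: [0.4, 0.6, -0.5]
opening: 0.762
```

Run:
```python
from h import *
go(hookp(-.077,.001,-.016),SY)
shot("side","7");shot("top","7");hung("7")
crop("side","7",270,130,400,240,4.5,"pics/c8.png")
C=cloud("7");C=C[np.isfinite(C[:,0])]
c,y,s=frame(C,np.array((.4376,-.211)),.046,.06);print("d",np.round(c,4),round(y,3),np.round(s,1))
```

```text
t 21.1 q6 -1.86 at [0.4701 0.0046 0.2913] open 0.76 F [ 0.4  0.6 -0.5] -> shift [ 92.7  -1.1 186.9] turn [-0.1  0.1  0. ]
0.07 307 x [-0.124 -0.11  -0.014] y [-0.069  0.053]
0.1 119 x [-0.122 -0.081 -0.009] y [-0.068  0.061]
0.13 97 x [-0.12  -0.067 -0.006] y [-0.07   0.053]
0.15 788 x [-0.12  -0.094 -0.019] y [-0.068  0.054]
0.165 883 x [-0.088 -0.038  0.   ] y [-0.065  0.062]
0.18 115 x [-0.089 -0.035  0.006] y [-0.023  0.023]
0.2 64 x [-0.088 -0.029  0.009] y [-0.024  0.021]
0.23 164 x [-0.192 -0.034  0.006] y [-0.023  0.019]
0.24 124 x [-0.086  0.002  0.01 ] y [-0.022  0.024]
d [ 0.4373 -0.2116] -1.299 [65.3 65. ]
```

View pics/c8.png

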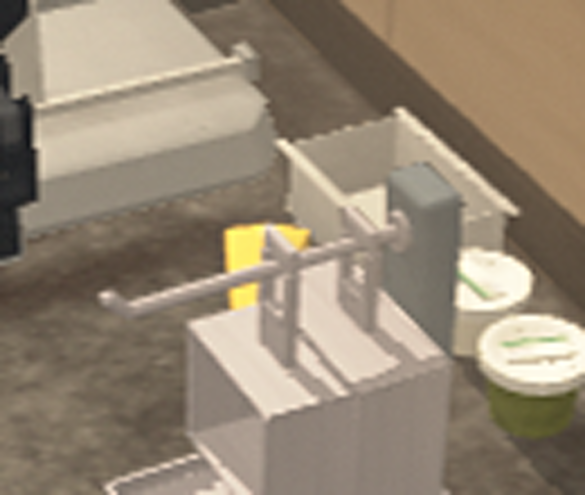

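b now hangs plumb on the rod, strap at crop (280,300) with a's strap at (360,275); about 8 mm of slack remains. I'll push b's strap at rod height, fingers straddling the rod.

step_arm([
  [0,-2,50,0,0,0,177],
  [0,-2,100,0,0,0,177],
  [0,-2,145,0,0,0,177],
  [0,-2,145,0,0,0,177],
  [30,-2,145,0,0,0,177],
  [65,-2,145,0,0,0,177],
  [91,-2,145,0,0,0,177],
  [91,-2,145,0,0,0,177],
])

```text
time_s: 22.2
eef_pos: [0.6151, 0.0098, 0.1965]
eef_rot: [0.705, -0.017, 0.709, 0.017]
wrist_force: [-0.1, -0.5, 0.6]
opening: 0.303
```

step_arm([
  [0,0,5,0,0,0,177],
  [0,0,10,0,0,0,177],
  [0,0,14,0,0,0,177],
  [0,0,18,0,0,0,177],
  [0,0,22,0,0,0,177],
  [0,0,22,0,0,0,177],
])

```text
time_s: 22.95
eef_pos: [0.6389, 0.0105, 0.1987]
eef_rot: [0.707, -0.017, 0.707, 0.017]
wrist_force: [0.1, 0.7, 0.4]
opening: 0.306
```

Run:
```python
from h import *
go(hookp(-.092,0,-.015),SY)
shot("side","8");shot("top","8");hung("8")
```

```text
t 22.95 q6 -1.79 at [0.6389 0.0105 0.1987] open 0.31 F [0.1 0.7 0.4] -> shift [-1.3  0.   3.2] turn [-0.  0.  0.]
0.07 195 x [-0.113 -0.092 -0.009] y [-0.063  0.054]
0.1 105 x [-0.112 -0.072 -0.005] y [-0.065  0.054]
0.13 96 x [-0.114 -0.066 -0.005] y [-0.067  0.052]
0.15 561 x [-0.114 -0.094 -0.013] y [-0.066  0.054]
0.165 328 x [-0.083 -0.036  0.002] y [-0.063  0.052]
0.18 66 x [-0.084 -0.032  0.008] y [-0.023  0.02 ]
0.2 53 x [-0.104 -0.031  0.009] y [-0.025  0.012]
0.23 120 x [-0.194 -0.035  0.007] y [-0.027  0.018]
0.24 79 x [-0.108  0.001  0.01 ] y [-0.042  0.029]
```

step_arm([
  [0,0,3,0,0,0,177],
  [0,0,5,0,0,0,177],
  [0,0,7,0,0,0,177],
  [0,0,8,0,0,0,177],
  [0,0,8,0,0,0,177],
])

```text
time_s: 23.68
eef_pos: [0.6469, 0.0109, 0.1987]
eef_rot: [0.707, -0.017, 0.707, 0.017]
wrist_force: [-0.6, -0.6, -0.9]
opening: 0.31
```

Run:
```python
from h import *
shot("side","9");shot("top","9");hung("9")
```

```text
0.07 201 x [-0.108 -0.089 -0.01 ] y [-0.065  0.055]
0.1 102 x [-0.107 -0.068 -0.006] y [-0.067  0.055]
0.13 101 x [-0.107 -0.066 -0.005] y [-0.068  0.053]
0.15 547 x [-0.107 -0.087 -0.013] y [-0.067  0.054]
0.165 307 x [-0.076 -0.035  0.002] y [-0.064  0.049]
0.18 63 x [-0.076 -0.033  0.008] y [-0.024  0.019]
0.2 51 x [-0.097 -0.032  0.008] y [-0.025  0.012]
0.23 103 x [-0.194 -0.035  0.008] y [-0.028  0.019]
0.24 80 x [-0.1    0.002  0.009] y [-0.029  0.023]
```

b is fully nested, 39 mm in front of a. Next is d.

step_arm([
  [0,0,-8,0,0,0,177],
  [-30,0,-15,0,0,0,177],
  [-85,0,-20,0,0,0,100],
  [-90,0,-60,0,0,0,0],
  [-90,-40,-100,0,0,0,0],
  [-90,-90,-140,0,0,0,0],
  [-90,-120,-170,0,0,0,0],
  [-90,-120,-170,0,0,0,0],
])

```text
time_s: 24.78
eef_pos: [0.4811, -0.119, 0.2892]
eef_rot: [0.707, -0.016, 0.707, 0.015]
wrist_force: [-0.1, 0.4, -0.5]
opening: 1.0
```

Run:
```python
from h import *
shot("side","10");shot("top","10")
for nm,C in(("top",cloud("10",("top",))),("side",cloud("10",("side",)))):
    C=C[np.isfinite(C[:,0])]
    c,y,s=frame(C,np.array((.4376,-.211)),.046,.06);print("d",np.round(c,4),round(y,3),np.round(s,1))
    for yy in(.272,):
        L=loc(C,np.array([.4374,-.2113]),yy);st=L[(np.hypot(L[:,0],L[:,1])<.05)&(L[:,2]>.06)&(L[:,2]<.16)]
        if len(st):print(np.round(np.percentile(st[:,0],[5,50,95]),4),np.round(np.percentile(st[:,1],[3,97]),4),cv2.minAreaRect((st[:,:2]*1000).astype(np.float32)))
c=np.array([.4374,-.2113]);y=.272
go([*(c+.003*np.array([np.cos(y),np.sin(y)])),.26],y)
hung("10")
```

```text
d [ 0.4372 -0.2097] 0.255 [63.2 59.8]
[-0.0011  0.002   0.0064] [-0.0121  0.02  ] ((2.7914297580718994, 3.4692764282226562), (33.45804977416992, 7.85021448135376), 89.61215209960938)
d [ 0.4375 -0.2125] 0.276 [65.5 61.3]
[-0.0017 -0.0002  0.0057] [-0.0185  0.0169] ((2.3385372161865234, -0.36891746520996094), (10.01795482635498, 39.58962631225586), 2.9204635620117188)
t 24.88 q6 -2.1 at [ 0.4826 -0.1173  0.2892] open 1.0 F [-0.4 -0.   0.4] -> shift [ 29.2 -91.1 -46.7] turn [-12.9   0.1   0. ]
0.07 217 x [-0.107 -0.092 -0.013] y [-0.066  0.054]
0.1 102 x [-0.106 -0.069 -0.007] y [-0.068  0.054]
0.13 93 x [-0.106 -0.065 -0.004] y [-0.068  0.053]
0.15 721 x [-0.107 -0.085 -0.017] y [-0.068  0.054]
0.165 804 x [-0.075 -0.036  0.   ] y [-0.063  0.061]
0.18 117 x [-0.077 -0.033  0.006] y [-0.023  0.023]
0.2 57 x [-0.076 -0.029  0.008] y [-0.023  0.021]
0.23 163 x [-0.192 -0.034  0.008] y [-0.023  0.018]
0.24 111 x [-0.073  0.002  0.01 ] y [-0.023  0.024]
```

step_arm([
  [10,-45,-23,-7,0,0,0],
  [29,-91,-47,-13,0,0,0],
  [29,-91,-47,-13,0,0,0],
  [29,-91,-47,-13,0,0,0],
  [80,-91,-47,-13,0,0,0],
  [135,-91,-47,-13,0,0,0],
  [165,-91,-47,-13,0,0,0],
  [175,-91,-47,-13,0,0,0],
  [175,-91,-47,-13,0,0,0],
])

```text
time_s: 26.0
eef_pos: [0.4409, -0.2097, 0.1143]
eef_rot: [0.7, -0.098, 0.7, 0.097]
wrist_force: [-0.2, 0.5, 0.5]
opening: 0.997
```

step_arm([
  [0,0,0,0,0,0,255],
  [0,0,0,0,0,0,255],
  [0,0,0,0,0,0,255],
  [0,0,0,0,0,0,255],
  [0,0,0,0,0,0,255],
  [0,0,0,0,0,0,255],
])

```text
time_s: 26.75
eef_pos: [0.4405, -0.2104, 0.1149]
eef_rot: [0.701, -0.097, 0.7, 0.097]
wrist_force: [-1.8, 2.6, 5.7]
opening: 0.413
```

step_arm([
  [-10,0,0,0,0,0,255],
  [-40,0,0,0,0,0,255],
  [-80,0,0,0,0,0,255],
  [-120,0,0,0,0,0,255],
  [-160,0,0,0,0,0,255],
  [-185,0,0,0,0,0,255],
  [-185,0,0,0,0,0,255],
  [-185,0,0,0,0,0,255],
])

```text
time_s: 27.75
eef_pos: [0.4395, -0.2099, 0.2976]
eef_rot: [0.7, -0.096, 0.701, 0.097]
wrist_force: [-1.2, 0.6, -2.4]
opening: 0.407
```

Run:
```python
from h import *
go(hookp(-.25,0,.085),SY)
```

```text
t 27.75 q6 -2.54 at [ 0.4395 -0.2099  0.2976] open 0.41 F [-1.2  0.6 -2.4] -> shift [ -2.3 192.7 101. ] turn [13.  -0.1 -0.1]
```

step_arm([
  [-2,30,15,0,0,0,255],
  [-2,75,40,4,0,0,255],
  [-2,120,63,9,0,0,255],
  [-2,165,87,13,0,0,255],
  [-2,188,99,13,0,0,255],
  [-2,193,101,13,0,0,255],
  [-2,193,101,13,0,0,255],
  [-2,193,101,13,0,0,255],
])

```text
time_s: 28.75
eef_pos: [0.4845, 0.0019, 0.3003]
eef_rot: [0.707, -0.017, 0.707, 0.017]
wrist_force: [0.4, -0.2, -1.5]
opening: 0.411
```

Run:
```python
from h import *
shot("side","11");held("11");go(hookp(-.25,0,.0037),SY)
```

```text
-0.1 90 [-0.034 -0.011  0.027] [-0.033 -0.029  0.028]
-0.08 88 [-0.035 -0.006  0.025] [-0.032 -0.03   0.027]
-0.06 29 [-0.005 -0.004  0.003] [-0.02  -0.013  0.016]
-0.04 25 [-0.005 -0.004  0.002] [-0.02  -0.012  0.011]
-0.03 31 [-0.005 -0.004  0.003] [-0.021 -0.014  0.017]
-0.02 27 [-0.005 -0.003  0.004] [-0.021 -0.012  0.018]
-0.01 22 [-0.005 -0.002  0.002] [-0.022 -0.017  0.017]
0 26 [-0.01  -0.004  0.01 ] [-0.027  0.011  0.019]
t 28.8 q6 -1.86 at [0.4846 0.0018 0.3005] open 0.41 F [ 0.6  0.5 -2.7] -> shift [81.8  1.1 -0.2] turn [-0.1 -0.   0. ]
```

step_arm([
  [20,3,0,0,0,0,255],
  [50,3,0,0,0,0,255],
  [75,3,0,0,0,0,255],
  [81,3,0,0,0,0,255],
  [81,3,0,0,0,0,255],
  [81,3,0,0,0,0,255],
])

```text
time_s: 29.55
eef_pos: [0.4855, 0.0054, 0.2211]
eef_rot: [0.708, -0.017, 0.706, 0.017]
wrist_force: [-1.1, 0.6, -0.7]
opening: 0.403
```

step_arm([
  [0,0,15,0,0,0,255],
  [0,0,35,0,0,0,255],
  [0,0,55,0,0,0,255],
  [0,0,75,0,0,0,255],
  [0,0,95,0,0,0,255],
  [0,0,103,0,0,0,255],
  [0,0,103,0,0,0,255],
  [0,0,103,0,0,0,255],
])

```text
time_s: 30.55
eef_pos: [0.5871, 0.0109, 0.2197]
eef_rot: [0.707, -0.017, 0.707, 0.017]
wrist_force: [-1.0, -0.8, -2.3]
opening: 0.409
```

Run:
```python
from h import *
go(hookp(-.115,.001,-.0145),SY)
shot("side","12");crop("side","12",240,90,400,250,3.7,"pics/c9.png")
```

```text
t 30.55 q6 -1.8 at [0.5871 0.0109 0.2197] open 0.41 F [-1.  -0.8 -2.3] -> shift [19.2 -1.9 31.9] turn [-0. -0. -0.]
```

View pics/c9.png

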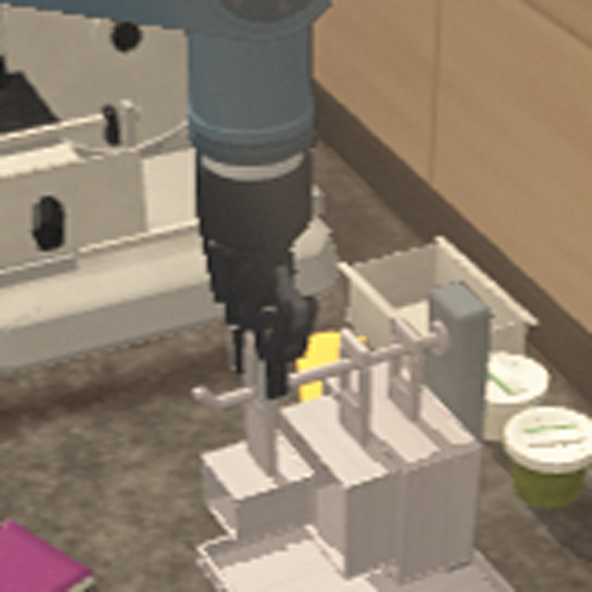

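d is threaded, with the rod tip at (200,395), and its open side faces out. I'll lower it, slide it in, seat it and release.

step_arm([
  [6,0,0,0,0,0,255],
  [12,0,0,0,0,0,255],
  [17,0,0,0,0,0,255],
  [19,0,0,0,0,0,255],
  [19,0,6,0,0,0,255],
  [19,0,12,0,0,0,255],
  [19,0,18,0,0,0,255],
  [19,0,24,0,0,0,255],
  [19,0,28,0,0,0,255],
  [19,0,28,0,0,0,255],
])

```text
time_s: 31.85
eef_pos: [0.6157, 0.0122, 0.2007]
eef_rot: [0.707, -0.017, 0.707, 0.017]
wrist_force: [-0.2, 0.4, -2.5]
opening: 0.413
```

step_arm([
  [1,0,0,0,0,0,255],
  [2,0,0,0,0,0,255],
  [2,0,0,0,0,0,255],
  [2,0,0,0,0,0,120],
  [2,0,0,0,0,0,100],
  [2,0,0,0,0,0,80],
  [2,0,0,0,0,0,80],
])

```text
time_s: 32.72
eef_pos: [0.6155, 0.0122, 0.1987]
eef_rot: [0.707, -0.017, 0.707, 0.017]
wrist_force: [-1.0, 0.5, -1.3]
opening: 0.684
```

step_arm([
  [-20,0,0,0,0,0,80],
  [-60,0,0,0,0,0,80],
  [-80,0,-30,0,0,0,177],
  [-80,0,-33,0,0,0,177],
  [-80,0,-33,0,0,0,177],
  [-80,0,-33,0,0,0,177],
])

```text
time_s: 33.48
eef_pos: [0.5826, 0.0106, 0.2779]
eef_rot: [0.706, -0.017, 0.707, 0.017]
wrist_force: [-1.7, 0.1, -1.0]
opening: 0.305
```

Run:
```python
from h import *
go(hookp(-.145,0,-.015),SY)
shot("side","13");shot("top","13");hung("13")
```

```text
t 33.48 q6 -1.8 at [0.5826 0.0106 0.2779] open 0.31 F [-1.7  0.1 -1. ] -> shift [77.9 -2.9  6.5] turn [-0.  -0.1 -0. ]
0.07 86 x [-0.108 -0.064 -0.007] y [-0.067 -0.024]
0.1 135 x [-0.151 -0.095 -0.007] y [-0.067  0.028]
0.13 339 x [-0.152 -0.123 -0.017] y [-0.068  0.031]
0.15 398 x [-0.121 -0.082 -0.009] y [-0.068  0.052]
0.165 403 x [-0.122 -0.036  0.002] y [-0.065  0.055]
0.18 120 x [-0.123 -0.036  0.005] y [-0.024  0.021]
0.2 65 x [-0.123 -0.033  0.009] y [-0.023  0.02 ]
0.23 155 x [-0.194 -0.035  0.006] y [-0.024  0.02 ]
0.24 96 x [-0.121  0.002  0.009] y [-0.024  0.025]
```

step_arm([
  [30,-3,0,0,0,0,177],
  [65,-3,0,0,0,0,177],
  [78,-3,0,0,0,0,177],
  [78,-3,0,0,0,0,177],
  [78,-3,8,0,0,0,177],
  [78,-3,14,0,0,0,177],
  [78,-3,18,0,0,0,177],
  [78,-3,22,0,0,0,177],
  [78,-3,25,0,0,0,177],
  [78,-3,25,0,0,0,177],
])

```text
time_s: 34.83
eef_pos: [0.608, 0.0088, 0.2007]
eef_rot: [0.707, -0.017, 0.707, 0.017]
wrist_force: [-0.2, -0.1, 0.4]
opening: 0.308
```

Run:
```python
from h import *
go(hookp(-.127,0,-.015),SY)
shot("side","14");shot("top","14");hung("14")
```

```text
t 34.83 q6 -1.8 at [0.608  0.0088 0.2007] open 0.31 F [-0.2 -0.1  0.4] -> shift [ 0.7  0.2 -0.8] turn [-0.  0. -0.]
0.07 84 x [-0.106 -0.065 -0.008] y [-0.067 -0.013]
0.1 129 x [-0.145 -0.087 -0.008] y [-0.067  0.029]
0.13 334 x [-0.145 -0.12  -0.015] y [-0.067  0.032]
0.15 352 x [-0.115 -0.08  -0.008] y [-0.068  0.051]
0.165 362 x [-0.114 -0.036  0.002] y [-0.066  0.054]
0.18 112 x [-0.115 -0.035  0.005] y [-0.024  0.017]
0.2 64 x [-0.134 -0.033  0.008] y [-0.023  0.016]
0.23 157 x [-0.194 -0.036  0.006] y [-0.028  0.018]
0.24 110 x [-0.138  0.002  0.01 ] y [-0.025  0.025]
```

All three are nested: fronts at −68, −107 and −146 mm, all plumb. Next is the dial.

step_arm([
  [0,0,-8,0,0,0,177],
  [-30,0,-15,0,0,0,177],
  [-90,0,-15,0,0,0,120],
  [-90,-50,-10,0,0,0,120],
  [-90,-100,10,10,0,0,120],
  [-90,-120,30,20,0,0,120],
  [-90,-120,40,30,0,0,120],
  [-90,-120,40,40,0,0,120],
  [-90,-120,40,40,0,0,120],
])

```text
time_s: 36.05
eef_pos: [0.653, -0.1091, 0.2905]
eef_rot: [0.67, 0.225, 0.67, -0.225]
wrist_force: [0.6, -0.1, -0.0]
opening: 0.526
```

Run:
```python
from h import *
go([.6497,-.135,.16],-.737)
go([.6497,-.135,.054],-.737)
```

```text
t 36.05 q6 -1.27 at [ 0.653  -0.1091  0.2905] open 0.53 F [ 0.6 -0.1 -0. ] -> shift [130.5 -22.6  13.1] turn [ 5.1 -0.   0. ]
t 36.05 q6 -1.27 at [ 0.653  -0.1091  0.2905] open 0.53 F [ 0.6 -0.1 -0. ] -> shift [236.5 -22.6  13.1] turn [ 5.1 -0.   0. ]
```

step_arm([
  [0,-23,13,5,0,0,120],
  [50,-23,13,5,0,0,120],
  [100,-23,13,5,0,0,120],
  [150,-23,13,5,0,0,120],
  [190,-23,13,5,0,0,120],
  [215,-23,13,5,0,0,120],
  [228,-23,13,5,0,0,120],
  [234,-23,13,5,0,0,120],
  [234,-23,13,5,0,0,120],
  [234,-23,13,5,0,0,120],
])

```text
time_s: 37.3
eef_pos: [0.6507, -0.1356, 0.0582]
eef_rot: [0.66, 0.255, 0.659, -0.255]
wrist_force: [-0.3, 0.4, 0.0]
opening: 0.529
```

Run:
```python
from h import *
go([.6497,-.135,.054],-.737)
shot("side","15");shot("top","15");hung("15");crop("side","15",250,130,430,310,3.3,"pics/c10.png")
```

```text
t 37.3 q6 -1.22 at [ 0.6507 -0.1356  0.0582] open 0.53 F [-0.3  0.4  0. ] -> shift [ 4.2 -0.2 -1.2] turn [ 0.   0.1 -0. ]
0.07 50 x [-0.107 -0.094 -0.063] y [-0.055  0.052]
0.1 72 x [-0.145 -0.108 -0.064] y [-0.055  0.064]
0.13 374 x [-0.146 -0.125 -0.091] y [-0.053  0.032]
0.15 522 x [-0.114 -0.085 -0.039] y [-0.052  0.054]
0.165 544 x [-0.115 -0.04  -0.004] y [-0.062  0.064]
0.18 84 x [-0.116 -0.076  0.001] y [-0.019  0.02 ]
0.2 38 x [-0.115 -0.076  0.001] y [-0.02   0.018]
0.23 111 x [-0.196 -0.109  0.   ] y [-0.018  0.02 ]
0.24 72 x [-0.114 -0.001  0.009] y [-0.02   0.023]
```

View pics/c10.png

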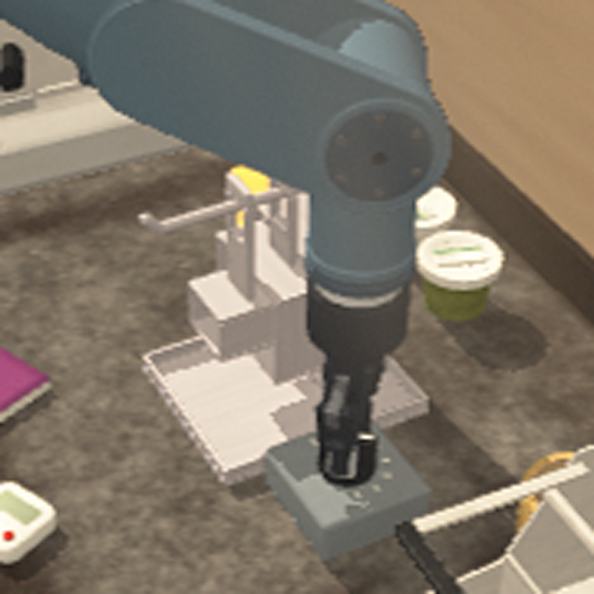

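The fingers straddle the grip bar at (350,455). I'll close and turn 60° counter-clockwise (5 → 3).

step_arm([
  [2,0,-1,0,0,0,255],
  [2,0,-1,0,0,0,255],
  [2,0,-1,0,0,0,255],
  [2,0,-1,0,0,0,255],
  [2,0,-1,0,0,0,255],
  [2,0,-1,0,0,0,255],
])

```text
time_s: 38.15
eef_pos: [0.65, -0.1334, 0.0551]
eef_rot: [0.66, 0.255, 0.659, -0.254]
wrist_force: [4.0, 4.0, -0.8]
opening: 0.137
```

step_arm([
  [0,0,0,-8,0,0,255],
  [0,0,0,-16,0,0,255],
  [0,0,0,-24,0,0,255],
  [0,0,0,-32,0,0,255],
  [0,0,0,-40,0,0,255],
  [0,0,0,-48,0,0,255],
  [0,0,0,-55,0,0,255],
  [0,0,0,-60,0,0,255],
  [0,0,0,-60,0,0,255],
  [0,0,0,-60,0,0,255],
])

```text
time_s: 39.4
eef_pos: [0.6501, -0.1335, 0.0551]
eef_rot: [0.699, -0.109, 0.698, 0.11]
wrist_force: [4.0, 5.2, 0.0]
opening: 0.134
```

Run:
```python
from h import *
go([.6497,-.135,.054],-.737+np.pi/3);print(ctrl.get_obs()["torque"])
```

```text
t 39.4 q6 -2.26 at [ 0.6501 -0.1335  0.0551] open 0.13 F [4.  5.2 0. ] -> shift [ 1.1 -1.3 -0.9] turn [ 0.   0.1 -0. ]
[ 0.53135651 -0.60058368 -0.01980351]
```

Turned 60°. I'll release, rise and clear away to check.

step_arm([
  [0,0,0,0,0,0,150],
  [0,0,0,0,0,0,130],
  [0,0,0,0,0,0,130],
  [0,0,0,0,0,0,130],
  [-30,0,0,0,0,0,130],
  [-90,0,0,0,0,0,130],
  [-150,0,0,0,0,0,130],
  [-210,0,0,0,0,0,130],
  [-235,0,0,0,0,0,130],
  [-235,0,0,0,0,0,130],
])

```text
time_s: 40.65
eef_pos: [0.6503, -0.1351, 0.2929]
eef_rot: [0.7, -0.11, 0.697, 0.108]
wrist_force: [0.3, -0.2, 0.6]
opening: 0.491
```

step_arm([
  [0,-30,-50,0,0,0,130],
  [0,-60,-100,0,0,0,130],
  [0,-90,-150,0,0,0,130],
  [0,-120,-200,0,0,0,130],
  [0,-120,-230,0,0,0,130],
  [0,-120,-230,0,0,0,130],
  [0,-120,-230,0,0,0,130],
])

```text
time_s: 41.52
eef_pos: [0.4667, -0.3185, 0.2884]
eef_rot: [0.698, -0.108, 0.699, 0.11]
wrist_force: [0.6, 0.7, -0.1]
opening: 0.494
```

Run:
```python
from h import *
print(ctrl.get_obs()["eef_pos"],ctrl.get_obs()["time_s"])
shot("side","16");shot("top","16");hung("16")
for n in("top","side"):
  C=cloud("16",(n,));C=C[np.isfinite(C[:,0])]
  P=C[(C[:,2]>.070)&(C[:,2]<.09)&(np.hypot(C[:,0]-.65,C[:,1]+.134)<.04)]
  r=cv2.minAreaRect((P[:,:2]*1000).astype(np.float32));print(n,len(P),r)
  W=P[P[:,3:].min(1)>90];print("white mean",np.round(W[:,:3].mean(0),3),len(W))
C0=world("top",load("top","0")[1]);C1=world("top",load("top","16")[1])
a=cv2.resize(load("side","16")[0][130:320,190:430,::-1],None,fx=2.4,fy=2.4,interpolation=cv2.INTER_CUBIC)
b=cv2.resize(load("top","16")[0][150:320,230:380,::-1],None,fx=1.45,fy=456/170,interpolation=cv2.INTER_CUBIC)
cv2.imwrite("pics/c11.png",np.hstack([a,b]))
```

```text
[ 0.46669878 -0.318485    0.28835883] 41.525
0.07 71 x [-0.106 -0.055 -0.008] y [-0.067  0.054]
0.1 68 x [-0.102 -0.056 -0.007] y [-0.068  0.064]
0.13 219 x [-0.146 -0.117 -0.009] y [-0.068  0.031]
0.15 374 x [-0.105 -0.079 -0.004] y [-0.068  0.054]
0.165 733 x [-0.066 -0.035  0.   ] y [-0.064  0.063]
0.18 97 x [-0.115 -0.032  0.008] y [-0.024  0.022]
0.2 45 x [-0.115 -0.001  0.008] y [-0.023  0.02 ]
0.23 154 x [-0.195 -0.035  0.006] y [-0.023  0.02 ]
0.24 117 x [-0.11   0.002  0.01 ] y [-0.022  0.023]
top 54 ((648.8917846679688, -132.69544982910156), (44.83993148803711, 12.52029800415039), 17.965402603149414)
white mean [ 0.668 -0.127  0.081] 1
side 81 ((650.0379638671875, -135.7799530029297), (45.52549362182617, 14.873481750488281), 20.594697952270508)
white mean [ 0.663 -0.129  0.078] 9
```

View pics/c11.png

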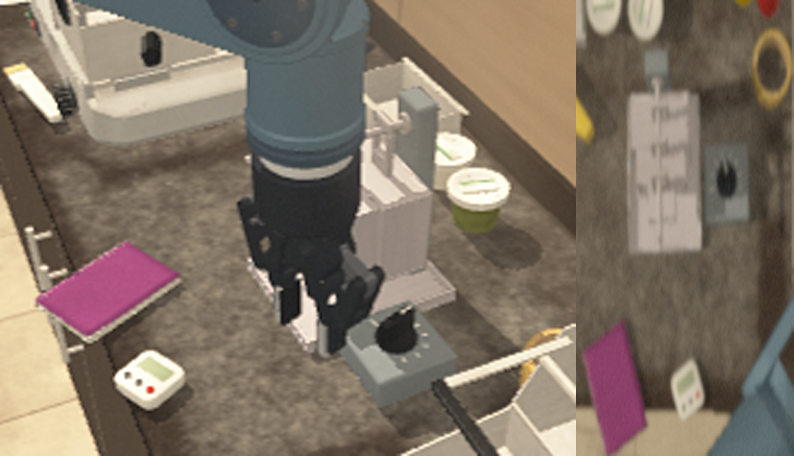

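The dial bar lies at 18° in the world, 15.2° from the stand's axis; position 3 is 15.0°, and the white pointer is on the far side as it should be. The three drainers hang nested, and the timer and pad are where they were. Handing in.

```bash
python3 -c "
from bench import ctrl
print(ctrl.hand_in())"
```

```text
the job is handed in; nothing more can be done
None
```

The three drainers that were there (a, b and d; c was absent) are hanging on the hook, largest first. All face outward and are slid back so they nest. I then turned the dial back from position 5 to position 3 and handed in at about 42 s.

**Last checks**
- **Drainers:** the pan fronts are at −68, −107 and −146 mm from the hook root. That is 39 mm between neighbours, the tightest spacing their straps allow. The largest hangs about 4 mm off the post. All hang plumb.
- **Dial:** the grip bar reads 15.2° from the stand's axis in the top view, against 15.0° for position 3. The side view reads 17.8° but is the coarser measurement.
- **Other things:** the timer and order pad look unmoved in the last picture. I did not measure them, and I did not re-check the cheese wedge or the small pot after the moves.
- **Forces:** the wrist force read at the end of each move never passed about 12 N, and the arm was clear of everything at hand-in.

**What went wrong:** drainer b tilted about 8° in the grip and touched a while going in. I set it on the rod, let it hang straight, and pushed it home. Drainer d was pushed the last few millimetres the same way.

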